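# Clamp the reference block and hold the check cuvette in the light path

### The job

At the two-beam reader, slide the red-tabbed jaw shut onto the green reference block, keep it pressed firmly against the fixed steel stop for a moment (several newtons), and leave it shut. Then take the cuvette with the orange stopper out of the dark grey rack, touching it only on its frosted faces, never on its clear ones or its stopper, and hold it upright and still in the blue light beam so that the beam passes squarely through both clear faces, low in the cuvette (about 15 mm above its underside). Finish while still holding it there, touching neither the reader nor the rack with it, and leave the other cuvettes and the things around them where they are.

Things in the scene. Friction and masses are not known exactly. Their poses are not given: they have to be found in the camera images.
- cell: Cuvette with ORANGE stopper: upright empty cell, 18 mm along its x, 28 mm along its y, 55 mm high, plus a 10 x 20 mm stopper 6 mm above that; 40 g; origin at the centre of its underside. Whitish FROSTED faces look to its +x and -x (18 mm apart): grip here. CLEAR faces look to +y and -y: do not touch. Stands in any one of the rack's slots; 40 mm of it shows above the rack.
- cell_clear: The two clear walls of that cuvette (13 mm wide between the frosted walls, at its y = +-14 mm); same origin and axes as the cuvette. The gripper must never touch these.
- cell_stopper: The orange stopper of that cuvette, 10 mm (cuvette x) by 20 mm (y), its top 61 mm above the cuvette's underside; same origin and axes as the cuvette. Do not grip it: its sides lie 4 mm inside the frosted faces.
- cell_window (a point): The point in the orange-stoppered cuvette that the beam must pass through: on its centre line, 15 mm above its underside; axes as the cuvette's.
- rack: Dark grey fixed cuvette rack, 70 mm (x) by 180 mm (y), 30 mm high, origin at the centre of its underside. Three slots, 15 mm deep, 20 x 30 mm, in a row along its y at -55, 0 and +55 mm; cuvettes stand with their frosted faces to the rack's +x and -x.
- cell_blue: Bystander: a like cuvette, blue stopper, in another slot of the rack. Leave it.
- cell_black: Bystander: a like cuvette, black stopper, in another slot of the rack. Leave it.
- reader: Fixed white base 190 (x) x 260 (y) x 25 mm high, origin under its centre. At x = +45 mm a navy lamp head (y +58) and grey detector head (y -58), each 40 x 36 mm, tops at 105 mm, 80 mm free between them. At x = -50 mm the reference bay: fixed dark steel stop, 40 mm wide, 35 mm above the base, face at y = +75 looking to -y; block and jaw in line before it; jaw slides to +y.
- beam (a point): Middle of the light path between the two heads, 83 mm above the reader's underside (58 mm above its base); the beam (a thin blue line, 4 mm, not solid) runs along this point's y axis. Axes as the reader's. The cuvette is held in the air there.
- jaw (a joint): How far the jaw has slid along the reader's +y, in m; it grows towards the block. 0 = fully back, end stop 0.062. It shuts on a block that is up against the stop at 0.056. It runs stiffly (about 2 N) and stays where it is left. Block and stop are rigid, so a push that stops at first touch soon fades: press on a little.
- jaw_face (a point): The front face of the jaw's steel pressing plate, which is 30 mm wide, 6 mm thick, top 60 mm above the reader's underside (35 mm above its base). This point lies on the face that meets the block (looking to the reader's +y), in mid-width, at the level of the base's top; axes as the reader's.
- jaw_tab (a point): Centre of the top of the jaw's red upright tab, for pushing or gripping from above: 30 mm (x) by 12 mm (y, sliding direction), top 75 mm above the reader's underside. It stands 50 mm behind (-y of) the pad's front face, 38 mm free between tab and pad plate above a carriage 16 mm over the base; free room behind it (-y). Axes as the reader's.
- ref: Green reference block, loose, 26 mm (x) by 24 mm (y), 35 mm high, 50 g; origin at the centre of its underside, standing on the reader's base between jaw and stop. Seated against the stop its centre is at y = +63 mm of the reader.
- bottle: Bystander: closed amber bottle, 56 mm across, 120 mm high; origin under its centre.
- pen: Bystander: marker pen lying down, 140 mm long, 12 mm thick; origin under its middle, along its x.
- tube0: Bystander: capped tube, 16 mm across, 70 mm tall, in the blue tube rack; origin under its centre.
- tube1: Bystander: the other capped tube in the blue tube rack; origin under its centre.

How it is judged:
By the outcome, as a careful person would: the job done as asked, in the order asked, and still so for the second after the job is handed in, while the arm keeps its last pose, push and grip.
It also fails if it takes over 64 s, if anything falls off the work surface, if the arm or the gripper's body presses on something with over 40 N, if the wrist force passes 120 N, or if a joint passes its speed limit or range.

### The arm

A 6-joint arm with a two-finger parallel gripper is mounted at the origin on the work surface. World frame = base frame: x ahead of the robot, y to its left, z up, the work surface at z = 0. Lengths are in m, angles in rad, forces in N, time in s.
With the tool pointing down it reaches from about 0.4 to 0.925 m from the base axis. Payload 3.4 kg.
Tool frame: the origin (TCP) lies at the centre of the arm's flange, where the gripper is bolted on; the fingertips stand 173 mm ahead of it and the grasp point (between the pads) lies 155 mm ahead of it (r.nose_length is the distance from the TCP to the fingertips, in m); x points along the fingers, z is the direction in which the jaws open and shut, and the axes are right-handed (so a half turn about x gives the same grasp; the last joint's range is limited). The gripper opens to 85 mm and grips with 20 to 120 N. Pads are 22 mm wide; open, the fingers measure 114 mm over their backs; the gripper's body (76 mm by 85 mm) begins 54 mm behind the grasp point. The pads swing forward as they close: fully open they stand 13 mm farther back than shut.
Start: joints at [-1.347, 0.307, 1.506, -0, 1.328, -0.073], TCP at [0.168, -0.55, 0.405] pointing down, gripper open.
Joint ranges: [-3.12, 3.12], [-1.05, 2.28], [0.14, 2.33], [-1.42, 4.57], [0.1, 2.73], [-2.68, 2.68]. Speed limits (rad/s): [2.57, 2.57, 3.14, 3.14, 3.14, 3.14].

### API

Orientations are given as [roll, pitch, yaw] about the fixed x, y, z axes, in that order (R = Rz(yaw) Ry(pitch) Rx(roll)).
In Python, from station import r gives the robot as it stands.
- The arm moves only by the shell command python3 -m creep 'ROWS' [FORCE]. ROWS is a JSON object of lists of equal length, an entry for each row: "rotation": the turn, a rotation vector about the tool's x, y, z in degrees, a list of three; "linear": the shift along the tool's x, y, z in cm, a list of three; "fingers": the closure, from 0 (fully open) to 1 (shut). A call has 1 to 12 rows; each row is the pose to reach, as a shift and turn from the pose commanded when the call began, along the tool's axes at that moment; what a row does not reach only later rows make up. A row lasts 1/12 s, in which the tool goes at most 41.7 mm and 7.16 degrees, less where a joint would pass 70% of its speed; a pose out of reach is approached as far as the arm can. A call with a gripper value outside its range is refused whole. The fingers move at their own pace and stop on an object; FORCE is the grip in N (left out, the last holds). Time passes only in rows, so rows that repeat a pose let the fingers close. It gives the time, the measured TCP pose, the force and the opening at its end, in the units of the state.
- r.get_obs(): the state, without advancing time (a new reading comes with each control period).
- r.read_camera(name): name is "scene" or "top" or "wrist"; returns a dict with "img" (384x512x3 uint8, blue, green, red), "fx", "fy", "cx", "cy" (pixels), "R" (3x3) and "t" (3): a world point X has camera coordinates R X + t. Camera axes: x right, y down, z forward; pixel columns grow to the right and rows downward; lengths in m; the calibration is good to about 2 mm. A picture is of the moment at which its call begins. There is no depth.
- r.job_done(): hands the job in, once; it reports no verdict.
The state is a dict: "time": time; "joints": joint angles; "dq": joint speeds; "effort": joint torques, N m; "tool_pos": TCP position; "tool_rot": TCP orientation; "force": force on the tool from outside, world axes, zero at the start; "moment": the same for the moment, N m; "gripper_width": finger opening in m.
Only numpy, scipy, OpenCV 4.12 (cv2) and the standard library are available. Lean on these libraries where they do the work, as an engineer would, in place of code of your own. Each camera call takes 0.05 s, during which the arm holds its last target. There are 200 camera calls.

## Working session

There is one attempt and no reset: what is moved stays moved. The work goes in short steps, Python scripts to look and compute and a shell command to move; the robot and the scene stay as the last step left them, time stands still between calls to the robot, and variables do not carry over. Pictures are saved under pics/ and viewed, about 8 in all and at most 12, crops included, and the job is handed in when it is done.

```bash
mkdir -p pics; ls
python3 - <<'E'
from station import r
import cv2
o=r.get_obs();print({k:o[k] for k in('time','tool_pos','tool_rot','force','gripper_width')})
for n in('top','scene'):
    c=r.read_camera(n);cv2.imwrite(f'pics/{n}0.png',c['img']);print(n,c['fx'],c['cx'],c['cy'],c['R'],c['t'])
E
```

```text
pics
{'time': 0.0, 'tool_pos': array([ 0.16805403, -0.54955095,  0.40376097]), 'tool_rot': array([3.08947366, 1.56873241, 1.81548309]), 'force': array([0.60930701, 0.03256243, 0.08830697]), 'gripper_width': 0.08522533621003228}
top 421.7367236699477 252.15859846124883 196.29517483656497 [[-0.02281192 -0.99972803 -0.00484645]
 [-0.9958804   0.02314913 -0.08767186]
 [ 0.08776021  0.00282652 -0.99613762]] [-0.00321567  0.57067619  1.30505919]
scene 464.61014718066787 248.29678596669154 184.94764530424558 [[ 0.71717333  0.69665633  0.01823091]
 [ 0.55296114 -0.55293511 -0.62329506]
 [-0.42414194  0.45709158 -0.7817742 ]] [-0.42575112 -0.27136376  1.55074205]
```

View pics/top0.png

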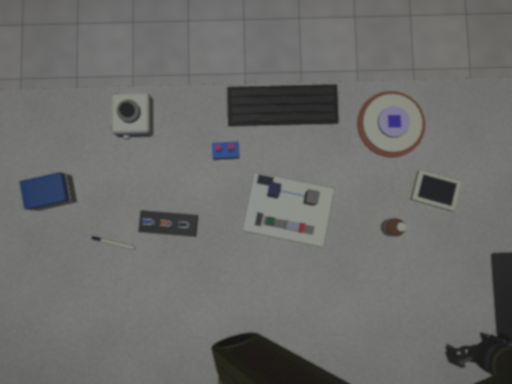

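View pics/scene0.png

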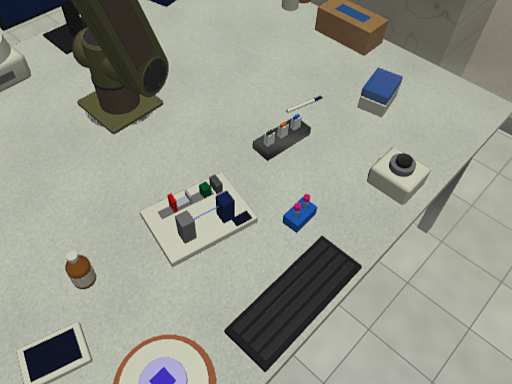

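The top view shows the dark rack at about (168,223), with the orange stopper in the middle slot, and the reader at about (290,210). The lamp, beam and detector are on its far side and the reference bay is on its near side. Next I'll enlarge both.

Run:
```python
import cv2,numpy as np
a=cv2.imread('pics/top0.png')
A=cv2.resize(a[165:255,235:345],None,fx=7,fy=7,interpolation=cv2.INTER_CUBIC)[:600]
cv2.imwrite('pics/rd.png',A[:600])
B=cv2.resize(a[205:242,130:205],None,fx=10,fy=10,interpolation=cv2.INTER_CUBIC)
cv2.imwrite('pics/rk.png',B)
```

```text
(no output)
```

View pics/rd.png

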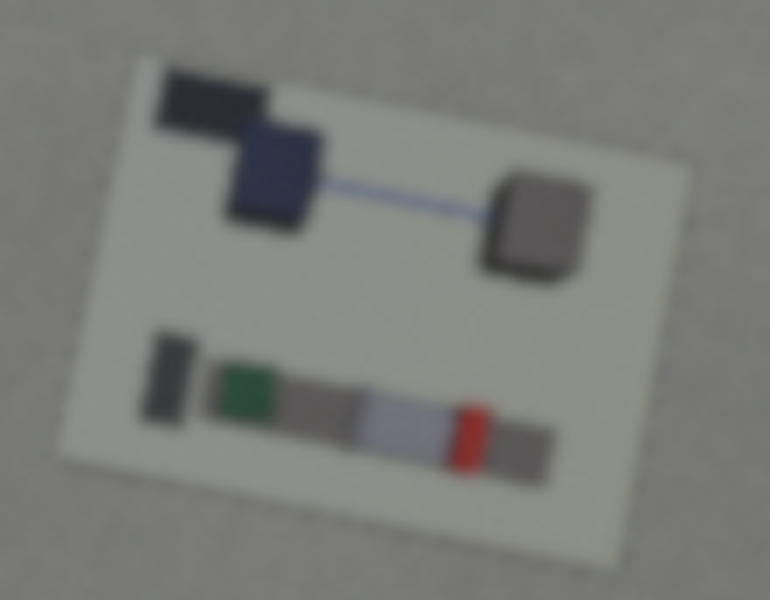

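View pics/rk.png

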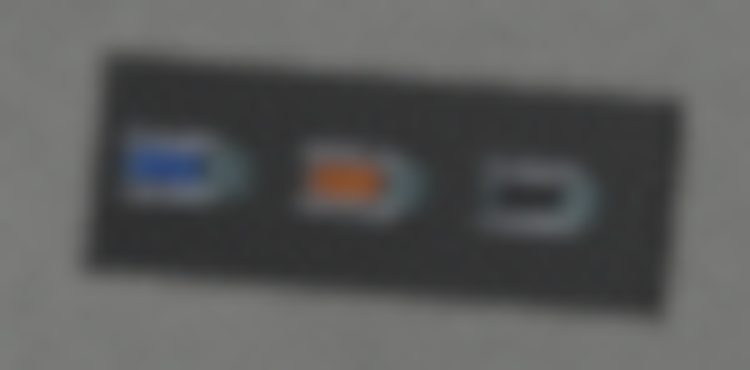

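Reader crop: base corners at about (140,57), (692,165), (615,568) and (62,458). Green block top is at (247,392) and the red tab top at (472,437). Rack crop: rim corners at about (105,55), (682,97), (660,318) and (85,270), and the orange stopper at (346,180), which is the middle slot. Now I'll compute poses.

```bash
cat > h.py <<'E'
import numpy as np,cv2
from scipy.spatial.transform import Rotation as Ro
def ray(c,uv,z):
    uv=np.atleast_2d(uv).astype(float)
    d=np.c_[(uv[:,0]-c['cx'])/c['fx'],(uv[:,1]-c['cy'])/c['fy'],np.ones(len(uv))]@c['R']
    o=-c['R'].T@c['t']; return o+d*((z-o[2])/d[:,2])[:,None]
def proj(c,X):
    p=np.atleast_2d(X)@c['R'].T+c['t']; return np.c_[c['fx']*p[:,0]/p[:,2]+c['cx'],c['fy']*p[:,1]/p[:,2]+c['cy']]
def rect(P):  # order: +x+y, +x-y, -x-y, -x+y -> centre,yaw,size
    x=(P[0]+P[1]-P[2]-P[3])/2; y=(P[0]+P[3]-P[1]-P[2])/2
    a=np.arctan2(x[1],x[0]); b=np.arctan2(-y[0],y[1])
    return P.mean(0),a,b,np.linalg.norm(x),np.linalg.norm(y)
def mat(c,yaw): return np.array([[np.cos(yaw),-np.sin(yaw),0,c[0]],[np.sin(yaw),np.cos(yaw),0,c[1]],[0,0,1,0],[0,0,0,1]])
def down(yaw,flip=1): # tool x down, tool z along horizontal heading yaw
    x=np.array([0,0,-1.]); z=flip*np.array([np.cos(yaw),np.sin(yaw),0]); return np.c_[x,np.cross(z,x),z]
def delta(o,tcp,R):
    R0=Ro.from_euler('xyz',o['tool_rot']).as_matrix()
    return np.round(100*R0.T@(np.array(tcp)-o['tool_pos']),2), np.round(Ro.from_matrix(R0.T@R).as_rotvec(degrees=True),1)
E
python3 - <<'E'
from h import *
from station import r
np.set_printoptions(suppress=True,precision=4)
c=r.read_camera('top');o=r.get_obs()
f=lambda q,s,o:(np.array(q)+.5)/s-.5+np.array(o)
P=ray(c,f([(140,57),(692,165),(615,568),(62,458)],7,(235,165)),.025);print('reader',rect(P))
K=ray(c,f([(105,55),(682,97),(660,318),(85,270)],10,(130,205)),.03);print('rack',rect(K))
S=ray(c,f([(346,180)],10,(130,205)),.076);print('stopper',S)
Cc,a,b,_,_=rect(P);M=np.linalg.inv(mat(Cc,(a+b)/2))
for n,q,z in(('tab',(472,437),.075),('ref',(247,392),.06),('stop R edge',(185,380),.06),('lamp',(277,170),.105),('det',(545,220),.105)):
    X=ray(c,f([q],7,(235,165)),z)[0];print(n,X,(M@np.r_[X,1])[:3])
print(Ro.from_euler('xyz',o['tool_rot']).as_matrix())
E
```

```text
reader (array([ 0.5278, -0.1294,  0.025 ]), np.float64(-0.22023507813589913), np.float64(-0.21844832135792316), np.float64(0.18436298640830304), np.float64(0.25252886585512796))
rack (array([0.4922, 0.2492, 0.03  ]), np.float64(-0.10176586662667411), np.float64(-0.10056217868584605), np.float64(0.06827898025187164), np.float64(0.18112831028482024))
stopper [[0.4926 0.251  0.076 ]]
tab [ 0.4697 -0.1646  0.075 ] [-0.0491 -0.047   0.075 ]
ref [ 0.4917 -0.0688  0.06  ] [-0.0485  0.0513  0.06  ]
stop R edge [ 0.4975 -0.0419  0.06  ] [-0.0486  0.0788  0.06  ]
lamp [ 0.584  -0.0823  0.105 ] [0.0446 0.0582 0.105 ]
det [ 0.5601 -0.1951  0.105 ] [ 0.0458 -0.057   0.105 ]
[[-0.0003  0.9563  0.2925]
 [ 0.0015  0.2925 -0.9563]
 [-1.      0.0001 -0.0015]]
```

Both footprints agree with the given sizes to within 8 mm, and the heads and bay land within 2 mm of their specified places. The jaw is at about 8 mm. Now I'll move to above the space behind the tab.

```bash
cat >> h.py <<'E'
RD=mat((.5278,-.1294),-.219); RK=mat((.4922,.2492),-.101)
def go(M,p,z,yaw):
    from station import r
    o=r.get_obs(); X=(M@np.r_[p,0,1])[:3]; X[2]=z
    print('t',round(o['time'],2),'target',X.round(4),'lin,rot',*delta(o,X,down(yaw)),'F',o['force'].round(2),'w',round(o['gripper_width'],4),'in reader',(np.linalg.inv(RD)@np.r_[o['tool_pos'],1])[:3].round(4))
E
python3 -c "
from h import *
go(RD,(-.05,-.080),.30,-.219)"
```

```text
t 0.15 target [ 0.4616 -0.1966  0.3   ] lin,rot [ 10.44  38.39 -25.16] [-60.4  -0.1  -0.1] F [ 1.08  0.66 -0.26] w 0.0857 in reader [-0.2598 -0.4883  0.404 ]
```

```bash
python3 -m creep '{"linear":[[0,4,-2.5],[0.5,8,-5],[1,12,-7.5],[2,15,-10],[3,18.5,-12],[4,22,-14.5],[5,25,-16.5],[6,28.5,-19],[7,32,-21],[8,35,-23],[9.4,37.5,-24.8],[10.4,38.4,-25.2]],"rotation":[[-5,0,0],[-11,0,0],[-17,0,0],[-23,0,0],[-29,0,0],[-35,0,0],[-41,0,0],[-47,0,0],[-52,0,0],[-56,0,0],[-59,0,0],[-60.4,0,0]],"fingers":[1,1,1,1,1,1,1,1,1,1,1,1]}' 30
python3 -m creep '{"linear":[[0,0,0],[0,0,0]],"rotation":[[0,0,0],[0,0,0]],"fingers":[1,1]}'
python3 - <<'E'
from h import *
from station import r
go(RD,(-.05,-.080),.225,-.219)
c=r.read_camera('wrist');cv2.imwrite('pics/w1.png',c['img'])
for q in((-.05,-.047,.075),(-.05,-.08,.052),(-.05,.063,.06)): print(q,proj(c,(RD@np.r_[q,1])[:3]).round())
E
```

```text
time: 1.15
tool_pos: [0.4636, -0.1929, 0.2998]
tool_rot: [1.424, 1.569, 1.209]
force: [0.1, -0.8, 0.7]
gripper_width: -0.0
time: 1.32
tool_pos: [0.4616, -0.1961, 0.2999]
tool_rot: [-3.123, 1.568, 2.942]
force: [-0.4, -0.6, -0.3]
gripper_width: -0.0
t 1.32 target [ 0.4616 -0.1966  0.225 ] lin,rot [ 7.49 -0.05  0.04] [ 0.1 -0.1  0. ] F [-0.42 -0.64 -0.32] w -0.0 in reader [-0.0502 -0.0794  0.2999]
(-0.05, -0.047, 0.075) [[257. 161.]]
(-0.05, -0.08, 0.052) [[257. 203.]]
(-0.05, 0.063, 0.06) [[258. -50.]]
```

View pics/w1.png

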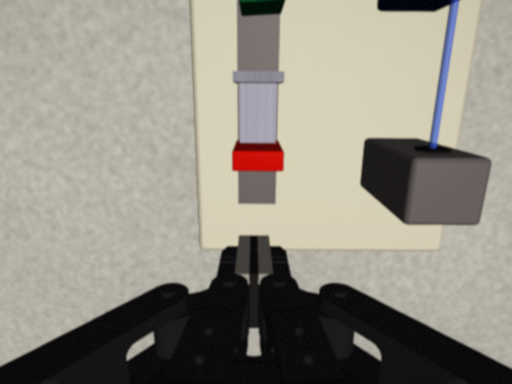

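The wrist view shows the red tab top at (258,160) against a predicted (257,161), so the calibration holds. The shut fingers are behind the tab and over the base, so I'll descend and push.

```bash
python3 -m creep '{"linear":[[2,0,0],[4,0,0],[6,0,0],[7.5,0,0],[7.5,0,0],[7.5,0.5,0],[7.5,1,0],[7.5,1.5,0],[7.5,2,0],[7.5,2.5,0],[7.5,3,0],[7.5,3,0]],"rotation":[[0,0,0],[0,0,0],[0,0,0],[0,0,0],[0,0,0],[0,0,0],[0,0,0],[0,0,0],[0,0,0],[0,0,0],[0,0,0],[0,0,0]],"fingers":[1,1,1,1,1,1,1,1,1,1,1,1]}'
python3 -c "
from h import *
go(RD,(-.05,-.016),.225,-.219)"
```

```text
time: 2.37
tool_pos: [0.4687, -0.1664, 0.2263]
tool_rot: [0.031, 1.569, -0.188]
force: [0.4, -0.1, -0.2]
gripper_width: 0.0001
t 2.37 target [ 0.4755 -0.1342  0.225 ] lin,rot [ 0.13  3.3  -0.03] [ 0.   0.1 -0. ] F [ 0.43 -0.15 -0.23] w 0.0001 in reader [-0.0497 -0.049   0.2263]
```

```bash
python3 -m creep '{"linear":[[0,0.4,0],[0,0.8,0],[0,1.2,0],[0,1.6,0],[0,2,0],[0,2.3,0],[0,2.6,0],[0,2.8,0]],"rotation":[[0,0,0],[0,0,0],[0,0,0],[0,0,0],[0,0,0],[0,0,0],[0,0,0],[0,0,0]],"fingers":[1,1,1,1,1,1,1,1]}'
python3 - <<'E'
from h import *
from station import r
go(RD,(-.05,-.016),.225,-.219)
E
```

```text
time: 3.03
tool_pos: [0.4746, -0.1397, 0.2257]
tool_rot: [-0.099, 1.57, -0.319]
force: [0.4, -2.0, -0.3]
gripper_width: -0.0
t 3.03 target [ 0.4755 -0.1342  0.225 ] lin,rot [ 0.07  0.56 -0.03] [-0.  0.  0.] F [ 0.41 -1.97 -0.28] w -0.0 in reader [-0.0497 -0.0216  0.2257]
```

```bash
python3 -m creep '{"linear":[[0,0.2,0],[0,0.35,0],[0,0.45,0],[0,0.5,0],[0,0.5,0]],"rotation":[[0,0,0],[0,0,0],[0,0,0],[0,0,0],[0,0,0]],"fingers":[1,1,1,1,1]}'
python3 -m creep '{"linear":[[0,0.1,0],[0,0.15,0],[0,0.15,0]],"rotation":[[0,0,0],[0,0,0],[0,0,0]],"fingers":[1,1,1]}'
python3 -m creep '{"linear":[[0,0.1,0],[0,0.15,0],[0,0.15,0]],"rotation":[[0,0,0],[0,0,0],[0,0,0]],"fingers":[1,1,1]}'
```

```text
time: 3.45
tool_pos: [0.4753, -0.135, 0.2256]
tool_rot: [2.723, 1.57, 2.503]
force: [0.1, -1.2, 1.2]
gripper_width: -0.0001
time: 3.7
tool_pos: [0.4756, -0.1335, 0.2256]
tool_rot: [2.918, 1.57, 2.698]
force: [0.7, -2.3, 0.6]
gripper_width: 0.0
time: 3.95
tool_pos: [0.4759, -0.1322, 0.2256]
tool_rot: [-2.773, 1.57, -2.992]
force: [0.5, -3.0, 0.2]
gripper_width: -0.0
```

```bash
for i in 1; do python3 -m creep '{"linear":[[0,0.1,0],[0,0.15,0],[0,0.15,0]],"rotation":[[0,0,0],[0,0,0],[0,0,0]],"fingers":[1,1,1]}' | grep -E "pos|force"; done
python3 -m creep '{"linear":[[0,0.1,0],[0,0.15,0],[0,0.15,0]],"rotation":[[0,0,0],[0,0,0],[0,0,0]],"fingers":[1,1,1]}' | grep -E "pos|force"
```

```text
tool_pos: [0.476, -0.1317, 0.2257]
force: [-2.2, -8.5, -0.2]
tool_pos: [0.4761, -0.1313, 0.2257]
force: [-4.1, -14.5, 0.4]
```

Firm contact, about 15 N along the reader's y. I'll hold it.

```bash
python3 -m creep '{"linear":[[0,0.05,0],[0,0.05,0],[0,0.05,0],[0,0.05,0],[0,0.05,0],[0,0.05,0],[0,0.05,0],[0,0.05,0],[0,0.05,0],[0,0.05,0],[0,0.05,0],[0,0.05,0]],"rotation":[[0,0,0],[0,0,0],[0,0,0],[0,0,0],[0,0,0],[0,0,0],[0,0,0],[0,0,0],[0,0,0],[0,0,0],[0,0,0],[0,0,0]],"fingers":[1,1,1,1,1,1,1,1,1,1,1,1]}'
python3 - <<'E'
from h import *
from station import r
go(RD,(-.05,-.016),.225,-.219)
c=r.read_camera('top');a=c['img']
cv2.imwrite('pics/j1.png',cv2.resize(a[165:255,235:345],None,fx=6,fy=6,interpolation=cv2.INTER_CUBIC))
c=r.read_camera('wrist');cv2.imwrite('pics/j1w.png',c['img'])
E
```

```text
time: 5.45
tool_pos: [0.4762, -0.1312, 0.2257]
tool_rot: [-1.662, 1.565, -1.88]
force: [-4.0, -15.7, 0.5]
gripper_width: 0.0002
t 5.45 target [ 0.4755 -0.1342  0.225 ] lin,rot [ 0.07 -0.3   0.  ] [ 0.1 -0.   0.3] F [ -4.04 -15.68   0.55] w 0.0002 in reader [-0.05   -0.0129  0.2257]
```

View pics/j1w.png

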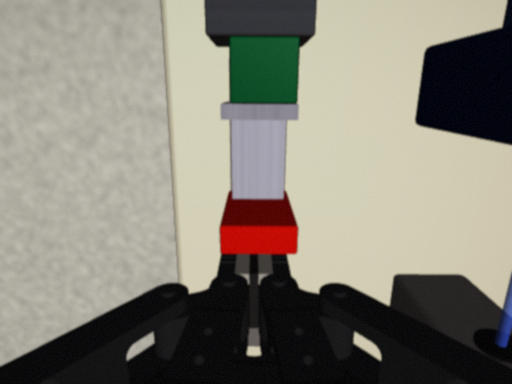

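The wrist view shows the green block at (264,70) tight against the steel stop and the jaw plate, so the jaw is shut with about 16 N held for over a second. I'll retreat and go to the rack.

```bash
python3 -m creep '{"linear":[[0,-0.5,0],[0,-1,0],[0,-1.5,0],[-1,-2,0],[-4,-2,0],[-8,-2,0],[-10,-2,0],[-10,-2,0]],"rotation":[[0,0,0],[0,0,0],[0,0,0],[0,0,0],[0,0,0],[0,0,0],[0,0,0],[0,0,0]],"fingers":[1,1,1,1,1,1,0.7,0.3]}'
python3 -c "
from h import *
go(RK,(0,0),.325,-.101)"
```

```text
time: 6.22
tool_pos: [0.4741, -0.1488, 0.3303]
tool_rot: [-0.082, 1.562, -0.302]
force: [1.4, 0.4, -1.2]
gripper_width: 0.0232
t 6.22 target [0.4922 0.2492 0.325 ] lin,rot [ 0.44 39.23 -6.92] [-6.8  0.5  0.1] F [ 1.45  0.43 -1.19] w 0.0232 in reader [-0.0482 -0.0306  0.3303]
```

```bash
python3 -m creep '{"linear":[[0,2,0],[0,5.5,-0.5],[0,9.5,-1.5],[0,13.5,-2],[0,17.5,-3],[0,21.5,-4],[0,25.5,-4.5],[0,29.5,-5.5],[0,33,-6],[0,36,-6.5],[0,38.5,-6.9],[0,39.2,-6.9]],"rotation":[[-1,0,0],[-1.5,0,0],[-2,0,0],[-2.5,0,0],[-3,0,0],[-4,0,0],[-5,0,0],[-6,0,0],[-6.8,0,0],[-6.8,0.2,0],[-6.8,0.5,0],[-6.8,0.5,0]],"fingers":[0,0,0,0,0,0,0,0,0,0,0,0]}'
python3 -m creep '{"linear":[[0,0,0],[0,0,0]],"rotation":[[0,0,0],[0,0,0]],"fingers":[0,0]}' >/dev/null
python3 - <<'E'
from h import *
from station import r
go(RK,(0,0),.21,-.101)
c=r.read_camera('wrist');cv2.imwrite('pics/w2.png',c['img']);np.savez('w2.npz',**c)
for q in((0,0,.076),(.009,.014,.07),(-.009,.014,.07),(.009,-.014,.07),(.035,.09,.03),(-.035,.09,.03),(0,.055,.076)): print(q,proj(c,(RK@np.r_[q,1])[:3]).round())
h=cv2.cvtColor(c['img'],cv2.COLOR_BGR2HSV);m=cv2.inRange(h,(5,150,120),(18,255,255));ys,xs=np.nonzero(m);print(len(xs),xs.min(),xs.max(),ys.min(),ys.max())
E
```

```text
time: 7.22
tool_pos: [0.4901, 0.253, 0.3247]
tool_rot: [2.925, 1.56, 2.827]
force: [0.5, 0.1, 0.2]
gripper_width: 0.0855
t 7.38 target [0.4922 0.2492 0.21  ] lin,rot [11.48  0.05  0.33] [ 0.1 -0.6  0.1] F [-0.08 -0.12 -0.15] w 0.0855 in reader [-0.1191  0.3612  0.3248]
(0, 0, 0.076) [[263. 201.]]
(0.009, 0.014, 0.07) [[276. 179.]]
(-0.009, 0.014, 0.07) [[249. 179.]]
(0.009, -0.014, 0.07) [[275. 218.]]
(0.035, 0.09, 0.03) [[311.  64.]]
(-0.035, 0.09, 0.03) [[215.  64.]]
(0, 0.055, 0.076) [[263. 117.]]
430 255 270 183 211
```

View pics/w2.png

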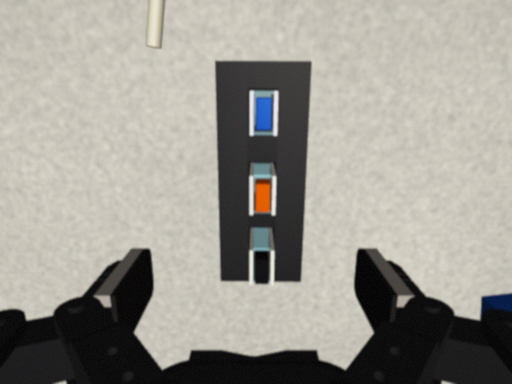

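The wrist view shows the orange stopper at (263,197) in the middle slot, predicted at (263,201). So x agrees and y is about 2.5 mm farther. The fingers straddle it in the right direction. I'll descend partway with the correction and check centring.

```bash
python3 -m creep '{"linear":[[2,0.2,0.1],[5,0.3,0.2],[8,0.3,0.35],[9.5,0.3,0.35],[9.5,0.3,0.35],[9.5,0.3,0.35]],"rotation":[[0,-0.3,0],[0,-0.6,0],[0,-0.6,0],[0,-0.6,0],[0,-0.6,0],[0,-0.6,0]],"fingers":[0,0,0.2,0.4,0.4,0.4]}'
python3 - <<'E'
from h import *
from station import r
go(RK,(0,.0025),.21,-.101)
c=r.read_camera('wrist');cv2.imwrite('pics/w3.png',c['img']);o=r.get_obs()
R0=Ro.from_euler('xyz',o['tool_rot']).as_matrix()
for q in((.155,0,0),(.155,.011,0),(.155,-.011,0),(.12,0,0)): print('tool',q,proj(c,o['tool_pos']+R0@q).round(1))
for q in((0,.0025,.076),(.009,.0165,.07),(-.009,.0165,.07),(.009,-.0115,.07)): print(q,proj(c,(RK@np.r_[q,1])[:3]).round())
h=cv2.cvtColor(c['img'],cv2.COLOR_BGR2HSV);m=cv2.inRange(h,(5,150,120),(18,255,255));ys,xs=np.nonzero(m);print(len(xs),xs.min(),xs.max(),ys.min(),ys.max())
E
```

```text
time: 7.93
tool_pos: [0.4932, 0.2505, 0.23]
tool_rot: [-2.197, 1.569, -2.3]
force: [0.3, 0.8, -0.4]
gripper_width: 0.0514
t 7.93 target [0.4925 0.2517 0.21  ] lin,rot [ 2.    0.11 -0.09] [-0.1 -0.   0.1] F [ 0.29  0.8  -0.36] w 0.0514 in reader [-0.1163  0.3633  0.23  ]
tool (0.155, 0, 0) [[259.3 272.3]]
tool (0.155, 0.011, 0) [[259.4 247.3]]
tool (0.155, -0.011, 0) [[259.2 296.3]]
tool (0.12, 0, 0) [[260.8 330.4]]
(0, 0.0025, 0.076) [[255. 271.]]
(0.009, 0.0165, 0.07) [[277. 233.]]
(-0.009, 0.0165, 0.07) [[233. 233.]]
(0.009, -0.0115, 0.07) [[276. 293.]]
1370 243 267 236 292
```

View pics/w3.png

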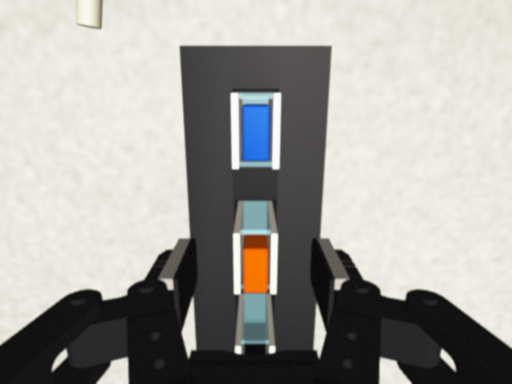

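Run:
```python
from h import *
from station import r
o=r.get_obs();c=r.read_camera('wrist');o2=r.get_obs();print(o['tool_pos'],o2['tool_pos'],c['cx'],c['fx'])
g=cv2.cvtColor(c['img'],cv2.COLOR_BGR2GRAY)
for y in (243,250,260,270,280): print(y,'L',g[y,176:202],'R',g[y,306:338])
m=(g<45).astype(np.uint8)
for y in(300,310,320,330,340): 
    q=m[y]; print(y,'outer',np.nonzero(q)[0][[0,-1]])
for y in(250,262,275): print('cell',y,g[y,228:284])
```

```text
[0.49388588 0.25098556 0.23111293] [0.49424738 0.25141625 0.23180934] 253.42867321086865 341.5020021539197
243 L [170 116  95  95  95  96  96  95  92  95  94  84  55  30  18  16  16  12
  14  27  45  55  57  56  60  57] R [ 64  64  64  65  59  47  26  10  10  14  15  15  34  58  84  93  96  94
  95  94  95  93  94  97 123 177 217 229 228 226 227 227]
250 L [96 95 93 94 96 95 94 95 80 51 24 15 17 16 13 11 12 14 12 23 36 50 55 59
 58 58] R [ 62  64  63  63  54  37  19  13   9   9  13  11  10  15  16  32  58  83
  93  96  97  95  95  96  92  94  93  98 100  91  78  77]
260 L [94 95 93 90 74 45 24 14 15 10 15 14 15 13 15 12 14 14 14 16 26 44 55 57
 57 55] R [60 62 62 59 46 26 13 10 14 12 14 14 11 13 13 12 13 11 13 24 44 74 91 95
 96 92 93 94 98 93 94 94]
270 L [62 33 19 14 13 17 15 14 14 15 17 13 12 10 16 12 16 12 14 13 19 32 49 57
 55 56] R [60 59 61 52 31 15 11  9  9 12 11 10 14 11 12 14 11 15  8 13 12 10 15 18
 35 63 85 92 96 94 94 93]
280 L [40 32 17 13 11 12 17 13 15 15 12 13 16 12 14 14 12 15 16 15 28 42 50 55
 55 55] R [ 60  62  57  56  46  25  12  11  12  11   8  11  12  13  13  
[... 182 characters left out ...]
  75 148 231 250 251 251 251 245 210 144 111 105 116 124 129 130 131
 130 131 130 131 130 131 131 131 132 132 130 131 129 129 129 131 132 124
 113  98 101 150 226 248 251 251 251 246 201 115  69  61  63  63  63  65
  65  63]
cell 262 [ 58  65 123 211 248 251 251 251 247 219 152 112 108 125 136 142 144 144
 144 141 145 145 145 145 145 145 145 145 144 144 144 144 145 145 140 136
 126 107 106 164 234 250 251 251 251 245 186  93  62  61  62  63  61  61
  61  63]
cell 275 [ 57  59 101 194 247 252 251 251 249 232 163 105  98 122 132 143 144 143
 143 143 143 144 143 143 143 143 144 144 144 143 143 144 143 144 141 135
 120  98 109 179 240 251 251 251 251 238 162  79  59  60  60  57  61  61
  62  61]
```

The arm was still settling. The gripper midplane is at column 253.3 and the cuvette at 252.3, so it is centred to about 0.4 mm. I'll go down to grip height, settle, and recheck numerically.

```bash
python3 -m creep '{"linear":[[0.7,0,0],[1.4,0,0],[2.0,0,0],[2.0,0,0],[2.0,0,0],[2.0,0,0]],"rotation":[[0,0,0],[0,0,0],[0,0,0],[0,0,0],[0,0,0],[0,0,0]],"fingers":[0.4,0.4,0.4,0.4,0.4,0.4]}'
python3 - <<'E'
from h import *
from station import r
for i in range(3):
    c=r.read_camera('wrist');go(RK,(0,.0025),.21,-.101)
cv2.imwrite('pics/w4.png',c['img'])
g=cv2.cvtColor(c['img'],cv2.COLOR_BGR2GRAY)
for y in(275,290,305): print(y,'white cols',np.nonzero(g[y,200:310]>190)[0][[0,-1]]+200,'inner',np.nonzero(g[y,150:230]<25)[0][-1]+150,np.nonzero(g[y,280:360]<25)[0][0]+280)
h=cv2.cvtColor(c['img'],cv2.COLOR_BGR2HSV);m=cv2.inRange(h,(5,150,120),(18,255,255));ys,xs=np.nonzero(m);print(len(xs),xs.min(),xs.max(),ys.min(),ys.max())
E
```

```text
time: 8.53
tool_pos: [0.4936, 0.2522, 0.2106]
tool_rot: [0.265, 1.569, 0.164]
force: [-0.4, 0.8, 0.2]
gripper_width: 0.0514
t 8.58 target [0.4925 0.2517 0.21  ] lin,rot [ 0.08 -0.07 -0.11] [ 0.   0.1 -0. ] F [-0.09 -0.08 -0.16] w 0.0516 in reader [-0.1163  0.3651  0.2108]
t 8.63 target [0.4925 0.2517 0.21  ] lin,rot [ 0.09 -0.07 -0.12] [ 0.   0.1 -0. ] F [ 0.76 -0.09  0.11] w 0.0514 in reader [-0.1162  0.3651  0.2109]
t 8.68 target [0.4925 0.2517 0.21  ] lin,rot [ 0.09 -0.07 -0.12] [-0.   0.1 -0. ] F [ 0.08 -0.12  0.03] w 0.0513 in reader [-0.1162  0.3651  0.2109]
275 white cols [228 277] inner 196 311
290 white cols [228 277] inner 193 314
305 white cols [229 277] inner 188 319
1813 239 267 261 326
```

View pics/w4.png

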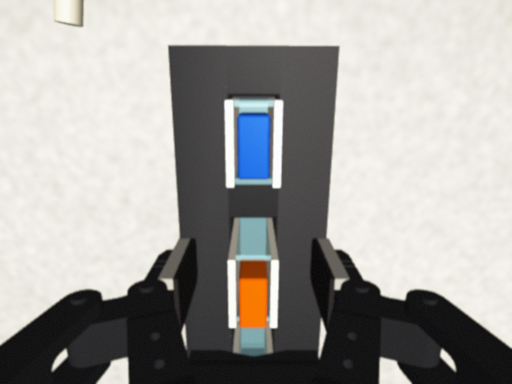

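Centred: cell columns 228–277 against finger edges 196/311, and 9 mm of rack clearance is expected. Closing on the frosted faces.

```bash
python3 -m creep '{"linear":[[0,-0.05,-0.04],[0,-0.05,-0.04],[0,-0.05,-0.04],[0,-0.05,-0.04],[0,-0.05,-0.04],[0,-0.05,-0.04],[0,-0.05,-0.04],[0,-0.05,-0.04],[0,-0.05,-0.04],[0,-0.05,-0.04]],"rotation":[[0,0,0],[0,0,0],[0,0,0],[0,0,0],[0,0,0],[0,0,0],[0,0,0],[0,0,0],[0,0,0],[0,0,0]],"fingers":[0.45,0.5,0.55,0.6,0.65,0.7,0.75,0.8,0.8,0.8]}' 30
python3 -m creep '{"linear":[[0,0,0],[0,0,0],[0,0,0],[0,0,0],[0,0,0],[0,0,0]],"rotation":[[0,0,0],[0,0,0],[0,0,0],[0,0,0],[0,0,0],[0,0,0]],"fingers":[0.85,0.9,1,1,1,1]}' 30
```

```text
time: 9.52
tool_pos: [0.4931, 0.2516, 0.2107]
tool_rot: [0.307, 1.569, 0.206]
force: [0.3, -0.3, -0.2]
gripper_width: 0.0174
time: 10.02
tool_pos: [0.4932, 0.2516, 0.2108]
tool_rot: [0.293, 1.569, 0.192]
force: [0.4, 0.0, 0.7]
gripper_width: 0.0174
```

Gripped: 17.4 mm opening on the 18 mm faces, with almost no side force. Lifting straight up.

```bash
python3 -m creep '{"linear":[[-0.4,0,0],[-0.8,0,0],[-1.2,0,0],[-1.8,0,0],[-2.4,0,0],[-3.2,0,0],[-4.5,0,0],[-6.5,0,0],[-9,0,0],[-11,0,0],[-12,0,0],[-12,0,0]],"rotation":[[0,0,0],[0,0,0],[0,0,0],[0,0,0],[0,0,0],[0,0,0],[0,0,0],[0,0,0],[0,0,0],[0,0,0],[0,0,0],[0,0,0]],"fingers":[1,1,1,1,1,1,1,1,1,1,1,1]}'
python3 -c "
from h import *
go(RD,(.045,0),.335,-.219)"
```

```text
time: 11.02
tool_pos: [0.4938, 0.252, 0.3338]
tool_rot: [0.448, 1.563, 0.347]
force: [0.8, 0.4, 0.1]
gripper_width: 0.018
t 11.02 target [ 0.5717 -0.1392  0.335 ] lin,rot [ -0.16 -38.13  11.7 ] [ 6.8  0.4 -0.2] F [0.77 0.42 0.05] w 0.018 in reader [-0.1161  0.3649  0.3338]
```

```bash
python3 -m creep '{"linear":[[0,-0.5,0.1],[0,-1.5,0.4],[0,-3,0.9],[0,-5,1.5],[0,-7.5,2.3],[0,-10,3],[0,-12.5,3.8],[0,-15,4.6],[0,-17.5,5.4],[0,-20,6.1],[0,-22.5,6.9],[0,-25,7.7]],"rotation":[[0,0,0],[0.3,0,0],[0.6,0,0],[1,0,0],[1.5,0,0],[2,0,0],[2.5,0,0],[3,0,0],[3.4,0,0],[3.7,0,0],[4,0,0],[4.3,0,0]],"fingers":[1,1,1,1,1,1,1,1,1,1,1,1]}'
python3 -c "
from h import *
go(RD,(.045,0),.335,-.219)"
```

```text
time: 12.02
tool_pos: [0.5434, -0.0071, 0.3288]
tool_rot: [-3.103, 1.569, 3.003]
force: [-0.1, -0.1, -0.8]
gripper_width: 0.0177
t 12.02 target [ 0.5717 -0.1392  0.335 ] lin,rot [ -0.63 -12.51   5.11] [ 2.4 -0.1  0. ] F [-0.07 -0.14 -0.84] w 0.0177 in reader [-0.0113  0.1228  0.3288]
```

```bash
python3 -m creep '{"linear":[[0,-2.5,1],[0,-5,2],[0,-7.3,2.8],[0,-9.3,3.6],[0,-11,4.3],[0,-12,4.7],[0,-12.6,4.9],[0,-12.8,5],[0,-12.8,5],[0,-12.8,5],[0,-12.8,5],[0,-12.8,5]],"rotation":[[0.5,0,0],[1,0,0],[1.5,0,0],[2,0,0],[2.4,0,0],[2.4,0,0],[2.4,0,0],[2.4,0,0],[2.4,0,0],[2.4,0,0],[2.4,0,0],[2.4,0,0]],"fingers":[1,1,1,1,1,1,1,1,1,1,1,1]}'
python3 - <<'E'
from h import *
from station import r
for i in range(3): c=r.read_camera('wrist')
go(RD,(.045,0),.264,-.219)
cv2.imwrite('pics/w5.png',c['img'])
for q in((.045,0,.083),(.045,.04,.083),(.045,.04,.105),(.025,.04,.105),(.065,.04,.105)): print(q,proj(c,(RD@np.r_[q,1])[:3]).round())
E
```

```text
time: 13.02
tool_pos: [0.5709, -0.1387, 0.3308]
tool_rot: [0.56, 1.569, 0.343]
force: [-0.2, 0.1, 0.2]
gripper_width: 0.0175
t 13.17 target [ 0.5717 -0.1392  0.264 ] lin,rot [ 6.69 -0.    0.06] [ 0.1  0.1 -0. ] F [0.5  0.15 0.46] w 0.0178 in reader [ 0.0443 -0.      0.3309]
(0.045, 0, 0.083) [[256. 203.]]
(0.045, 0.04, 0.083) [[256. 143.]]
(0.045, 0.04, 0.105) [[257. 148.]]
(0.025, 0.04, 0.105) [[222. 148.]]
(0.065, 0.04, 0.105) [[291. 148.]]
```

View pics/w5.png

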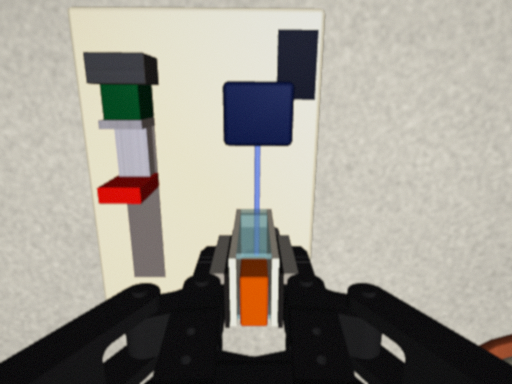

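Lamp near edge is centred at (258,145), predicted (257,148). The jaw is still shut with block, plate and stop touching at (128,90), and the cell is gripped upright at (253,290). Descending into the beam.

```bash
python3 -m creep '{"linear":[[1,0,0.1],[2,0,0.1],[3,0,0.1],[4,0,0.1],[5,0,0.1],[5.8,0,0.1],[6.4,0,0.1],[6.7,0,0.1],[6.7,0,0.1],[6.7,0,0.1],[6.7,0,0.1],[6.7,0,0.1]],"rotation":[[0,0,0],[0,0,0],[0,0,0],[0,0,0],[0,0,0],[0,0,0],[0,0,0],[0,0,0],[0,0,0],[0,0,0],[0,0,0],[0,0,0]],"fingers":[1,1,1,1,1,1,1,1,1,1,1,1]}'
python3 - <<'E'
from h import *
from station import r
for i in range(3): c=r.read_camera('wrist')
go(RD,(.045,0),.264,-.219)
o=r.get_obs();R0=Ro.from_euler('xyz',o['tool_rot']).as_matrix();print('tool x',R0[:,0])
W=c['img'];s=r.read_camera('scene')
for q in((.045,0,.083),(.045,.04,.083),(.045,.014,.083),(.045,.04,.105),(.025,.04,.105),(.065,.04,.105)): print(q,proj(c,(RD@np.r_[q,1])[:3]).round(),proj(s,(RD@np.r_[q,1])[:3]).round())
p=proj(s,(RD@np.r_[.045,0,.083,1])[:3])[0].astype(int)
S=cv2.resize(s['img'][p[1]-60:p[1]+45,p[0]-50:p[0]+50],None,fx=4,fy=4,interpolation=cv2.INTER_CUBIC)
print('scene crop origin',p-[50,60])
C=cv2.resize(W[120:330,190:320],None,fx=2.9,fy=2.9,interpolation=cv2.INTER_CUBIC)[:600]
h=max(S.shape[0],C.shape[0]);pad=lambda a:cv2.copyMakeBorder(a,0,h-a.shape[0],0,0,cv2.BORDER_CONSTANT)
cv2.imwrite('pics/b1.png',np.hstack([pad(C),pad(S)])[:600])
print(C.shape)
# beam columns by blueness
hs=W.astype(int)
for y in range(60,260,12):
    b=hs[y,200:320,0]-hs[y,200:320,2];k=np.nonzero((b>60))[0]
    print(y,(k.min()+200,k.max()+200) if len(k) else None,end=' ')
E
```

```text
time: 14.17
tool_pos: [0.5725, -0.1399, 0.2643]
tool_rot: [0.196, 1.568, -0.022]
force: [0.7, -0.3, -0.2]
gripper_width: 0.0178
t 14.32 target [ 0.5717 -0.1392  0.264 ] lin,rot [ 0.02  0.06 -0.07] [ 0.1  0.2 -0. ] F [ 0.49 -0.38 -0.32] w 0.0177 in reader [ 0.0457 -0.0006  0.2642]
tool x [ 2.70979363e-03  3.74555166e-05 -9.99996328e-01]
(0.045, 0, 0.083) [[253. 244.]] [[205. 213.]]
(0.045, 0.04, 0.083) [[254. 162.]] [[218. 206.]]
(0.045, 0.014, 0.083) [[254. 216.]] [[209. 210.]]
(0.045, 0.04, 0.105) [[254. 173.]] [[218. 201.]]
(0.025, 0.04, 0.105) [[202. 173.]] [[214. 195.]]
(0.065, 0.04, 0.105) [[306. 173.]] [[222. 206.]]
scene crop origin [154 152]
(600, 377, 3)
60 None 72 None 84 (np.int64(209), np.int64(304)) 96 (np.int64(209), np.int64(303)) 108 (np.int64(210), np.int64(303)) 120 (np.int64(210), np.int64(301)) 132 (np.int64(210), np.int64(300)) 144 (np.int64(211), np.int64(301)) 156 (np.int64(211), np.int64(298)) 168 (np.int64(255), np.int64(255)) 180 (np.int64(252), np.int64(258)) 192 (np.int64(252), np.int64(258)) 204 (np.int64(252), np.int64(258)) 216 (np.int64(251), np.int64(258)) 228 (np.int64(251), np.int64(258)) 240 (np.int64(251), np.int64(258)) 252 (np.int64(251), np.int64(258))
```

View pics/b1.png

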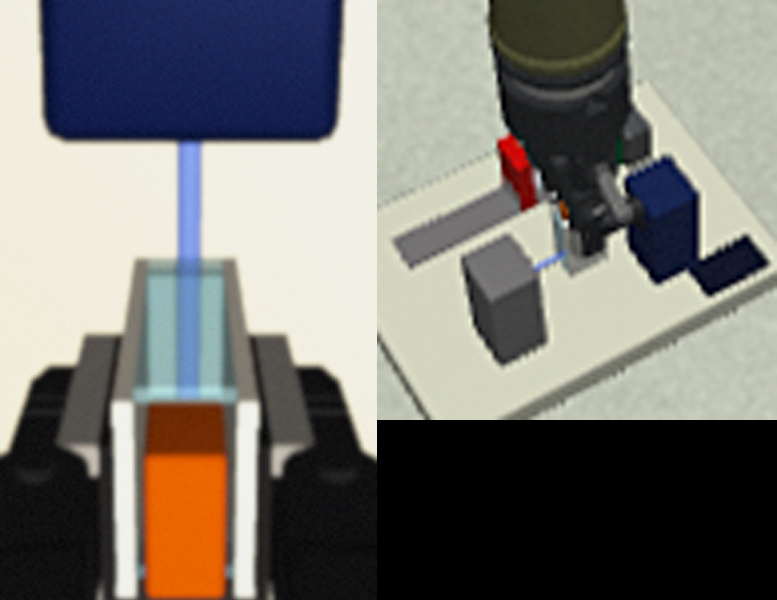

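The wrist view shows the beam at column 189 entering the middle of the clear face (133–237, centre 185), about 0.6 mm off centre and parallel to the walls. The scene view shows the cell clear of both heads and the base, with the beam low in it. The stopper sits in the same place between the fingers as at the grasp, so it hasn't slipped. I'll nudge it slightly, hold still, then hand in.

```bash
python3 -m creep '{"linear":[[0,0,0.03],[0,0,0.03],[0,0,0.03],[0,0,0.03],[0,0,0.03],[0,0,0.03],[0,0,0.03],[0,0,0.03],[0,0,0.03],[0,0,0.03],[0,0,0.03],[0,0,0.03]],"rotation":[[0,0,0],[0,0,0],[0,0,0],[0,0,0],[0,0,0],[0,0,0],[0,0,0],[0,0,0],[0,0,0],[0,0,0],[0,0,0],[0,0,0]],"fingers":[1,1,1,1,1,1,1,1,1,1,1,1]}'
python3 - <<'E'
from h import *
from station import r
go(RD,(.045,0),.264,-.219); print(np.abs(r.get_obs()['dq']).max())
print(r.job_done())
E
```

```text
time: 15.37
tool_pos: [0.5725, -0.1399, 0.2637]
tool_rot: [0.403, 1.569, 0.185]
force: [0.3, 0.2, 0.7]
gripper_width: 0.0177
t 15.37 target [ 0.5717 -0.1392  0.264 ] lin,rot [-0.03  0.06 -0.09] [ 0.1  0.1 -0. ] F [0.27 0.18 0.69] w 0.0177 in reader [ 0.0459 -0.0006  0.2637]
0.0012108409965821921
the job is handed in; nothing more can be done
None
```

I shut the jaw on the green block and left the orange-stoppered cuvette held in the blue beam. The job was handed in at 15.4 s; no verdict is reported.

- **Jaw:** pressed at about 16 N, with the force at 15 N or more for about a second, then left shut. A picture taken when I returned over the reader still showed block, plate and stop touching.
- **Grip:** the cuvette was lifted from the middle slot with the pads on its frosted faces at 30 N. The opening read 17.4–18.0 mm throughout, and the stopper stayed in the same place between the fingers, so it did not slip.
- **Beam position:** by height readings the beam passes about 15 mm above the underside. The cuvette is upright to about 0.2° and still, with about 0.7 N of outside force read, which is noise level.
- **Disagreement:** the two checks of sideways centring differ. The wrist picture had the beam about 0.6 mm to the reader's +x side of the cuvette's middle, while the calibrated pose had it about 0.7 mm to the -x side. I nudged 0.3 mm towards the picture's answer, so either way the error is about 1 mm or less.
- **Not checked:** I took no final picture of the rack after lifting. No force reading suggested contact with the other cuvettes or anything around them.

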